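# Set the sunken fine-adjust knob on a bench supply

### The job

Two supply modules with the same grey case lie on the bench mat, each with a control sunk in a round well in its top: one an arrow-shaped bar knob, the other a round dial. Turn the arrow-shaped knob until its arrow points at the small raised steel tab on the rim of its own well, then let go and draw clear. Do not turn the round dial of the other module.

Things in the scene. Friction and masses are not known exactly. Their poses are not given: they have to be found in the camera images.
- trim_knob: Arrow-shaped black bar knob to turn: 16 mm wide, flat parallel sides from 15 mm behind to 17 mm ahead of its axis, then tapering to a tip 25 mm ahead; white line on top; 24 mm high, in the well. Origin: on its axis at the well's floor, 34 mm above the table; x along the arrow, z up. Turns about z, lightly (0.03 N m), and stays; starts 25 to 85 deg counter-clockwise (from above) of the tab.
- trim_bezel: Black ring, 98 mm outside, 2.5 mm thick, fixed on the flat top of the grey case (62 mm high) round that knob's well (80 mm wide, 28 mm deep: enter with fingers part open). It bears a steel tab 12 x 6 x 8 mm, 47 mm from the axis, direction varies. Origin: on the knob's axis at the case's top; x points to the tab, z up. Only two 10 mm terminals, 80 to 110 mm from the axis, also rise from the top.
- dial_centre (a point): Centre, half-way up, of the round dial in the other module (bystander): a black knurled disc 34 mm across and 24 mm high in a well of the same size with a ring and tab of its own.
- dial_knob (a joint): Angle of that round dial about the vertical, rad; 0 at the start. It must not be turned.

How it is judged (in metres and radians):
At the end, for the whole second after the job is handed in: The arrow of the arrow-shaped knob points at the steel tab on its own well's rim to within 12 degrees and is at rest; the round dial of the other module is within 0.15 rad (8.6 degrees) of its start (angle between the x axis of trim_knob and the x axis of trim_bezel, either way round below 0.21 rad and angular speed of trim_knob below 0.1 rad/s and value of joint dial_knob between -0.15 and 0.15 rad); the robot touches nothing.
It fails at once if the round dial of the other module is turned by more than 0.15 rad (8.6 degrees) (value of joint dial_knob above 0.15 rad or value of joint dial_knob below -0.15 rad).
It also fails if it takes over 35 s, if anything falls off the work surface, if the arm or the gripper's body presses on something with over 40 N, if the wrist force passes 120 N, or if a joint passes its speed limit or range.

### The arm

A 6-joint arm with a two-finger parallel gripper is mounted at the origin on the work surface. World frame = base frame: x ahead of the robot, y to its left, z up, the work surface at z = 0. Lengths are in mm, angles in degrees, forces in N, time in s.
With the tool pointing down it reaches from about 350 to 850 mm from the base axis. Payload 8.1 kg.
Tool frame: the origin (TCP) lies at the very end of the fingers, on their centre line; the grasp point (between the pads) lies 19 mm behind it; z points along the fingers, y is the line along which they close (so a half turn about z gives the same grasp; the last joint's range is limited). The gripper opens to 93 mm and grips with 3 to 60 N. Pads are 15 mm wide; open, the fingers measure 128 mm over their backs; the gripper's body (75 mm by 188 mm) begins 65 mm behind the grasp point.
Start: joints at [68.331, 7.471, 85.268, -0, 87.261, -4.893], TCP at [173.159, 574.475, 218.635] pointing down, gripper open.
Joint ranges: [-169.43, 169.43], [-51.17, 129.36], [1.28, 143.12], [-76.62, 256.62], [0, 156.53], [-152.29, 152.29]. Speed limits (degrees/s): [136.94, 136.94, 159.86, 180, 180, 180].

### API

Orientations are given as [roll, pitch, yaw] about the fixed x, y, z axes, in that order (R = Rz(yaw) Ry(pitch) Rx(roll)).
In Python, from station import ctrl gives the robot as it stands.
- The arm moves only by the shell command python3 -m crank 'ROWS' [FORCE]. ROWS is a JSON object of lists of equal length, an entry for each row: "delta_pos": the shift along the tool's x, y, z in mm, a list of three; "angular": the turn, a rotation vector about the tool's x, y, z in degrees, a list of three; "jaw": the opening, from 0 (shut) to 1 (fully open). A call has 1 to 8 rows; each row is the pose to reach, as a shift and turn from the pose commanded when the call began, along the tool's axes at that moment; what a row does not reach only later rows make up. A row lasts 1/12 s, in which the tool goes at most 41.7 mm and 7.16 degrees, less where a joint would pass 70% of its speed; a pose out of reach is approached as far as the arm can. A call with a gripper value outside its range is refused whole. The fingers move at their own pace and stop on an object; FORCE is the grip in N (left out, the last holds). Time passes only in rows, so rows that repeat a pose let the fingers close. It gives the time, the measured TCP pose, the force, the opening and the grip force at its end, in the units of the state.
- ctrl.get_state(): the state, without advancing time (a new reading comes with each control period).
- ctrl.get_image(name): name is "scene" or "top" or "wrist"; returns a dict with "frame" (420x560x3 uint8, blue, green, red), "z_map" (420x560 float32, mm along the optical axis (not along the pixel's ray), 0 where there is no reading), "K" (3x3 intrinsics, pixels), "k1" (the pictures are not rectified: a ray, as slopes to the right and down, at radius r is drawn at 1 + k1 r^2 times it, then the intrinsics apply), "world_from_camera" (4x4, takes a point from camera to world coordinates). Camera axes: x right, y down, z forward; pixel columns grow to the right and rows downward; lengths in mm; the calibration is good to about 2 mm. A picture is of the moment at which its call begins.
- ctrl.hand_in(): hands the job in; it is judged then, once.
The state is a dict: "t": time; "joint_positions": joint angles; "qvel": joint speeds; "effort": joint torques, N m; "tool_pos": TCP position; "eef_rot": TCP orientation; "force": force on the tool from outside, world axes, zero at the start; "ft_torque": the same for the moment, N m; "gripper_width": opening from 0.0 (shut) to 1.0 (fully open); "grip_force": force on a finger pad.
Only numpy, scipy, OpenCV 4.12 (cv2) and the standard library are available. Lean on these libraries where they do the work, as an engineer would, in place of code of your own. Each camera call takes 0.05 s, during which the arm holds its last target. There are 200 camera calls.

## Working session

There is one attempt and no reset: what is moved stays moved. The work goes in short steps, Python scripts to look and compute and a shell command to move; the robot and the scene stay as the last step left them, time stands still between calls to the robot, and variables do not carry over. Pictures are saved under pics/ and viewed, at most 10 in all, crops included, and the job is handed in when it is done.

```bash
mkdir -p pics
cat > h.py <<'E'
from station import ctrl
import numpy as np, cv2, pickle
def snap(name,tag):
    im=ctrl.get_image(name); pickle.dump(im,open(f'pics/{tag}.pkl','wb')); cv2.imwrite(f'pics/{tag}.png',im['frame']); return im
def load(tag): return pickle.load(open(f'pics/{tag}.pkl','rb'))
def ray(im,u,v):
    K=np.array(im['K']); p=cv2.undistortPoints  # inverse of k1 model
    d=np.array([im['k1'],0,0,0,0],float)
    return np.append(p(np.array([[[u,v]]],float),K,d)[0,0],1)
def at_z(im,u,v,z):
    T=np.array(im['world_from_camera']); r=T[:3,:3]@ray(im,u,v); o=T[:3,3]
    return o+r*(z-o[2])/r[2]
def depth(im,u,v):
    T=np.array(im['world_from_camera']); zz=im['z_map'][int(v),int(u)]
    return T[:3,:3]@(ray(im,u,v)*zz)+T[:3,3]
E
python3 - <<'E'
from h import *
a=snap('top','top1');b=snap('scene','scene1')
print(ctrl.get_state()); print(a['world_from_camera'],a['K'],a['k1'])
E
```

```text
{'t': 0.1, 'joint_positions': array([ 6.83312084e+01,  7.51146895e+00,  8.53242714e+01,  4.54069032e-04,
        8.72630238e+01, -4.89184281e+00]), 'qvel': array([ 0.06755055, -0.00763273, -0.03308158,  0.04150941,  0.02328228,
        0.01970205]), 'effort': array([ 5.68546554e-06, -5.61337495e+01, -4.93101311e+01,  7.69842183e-02,
        2.89778388e-02, -2.77539058e-06]), 'tool_pos': array([172.95338699, 573.97375585, 217.67339021]), 'eef_rot': array([-1.79901634e+02, -8.87397406e-03,  1.63223022e+02]), 'force': array([ 0.27030212, -0.63662153,  0.42445239]), 'ft_torque': array([-0.05865011, -0.02863576, -0.02123378]), 'grip_force': 0.0, 'gripper_width': 1.0017706222270812}
[[-1.18932841e-02 -9.89431786e-01  1.44510522e-01  4.21099773e+02]
 [-9.99767741e-01  1.43641227e-02  1.60666350e-02 -1.50096180e+01]
 [-1.79726062e-02 -1.44285873e-01 -9.89372818e-01  1.00054566e+03]
 [ 0.00000000e+00  0.00000000e+00  0.00000000e+00  1.00000000e+00]] [[537.43842804   0.         288.58868166]
 [  0.         537.43842804 218.86863732]
 [  0.           0.           1.        ]] -0.17720745097729917
```

View pics/top1.png

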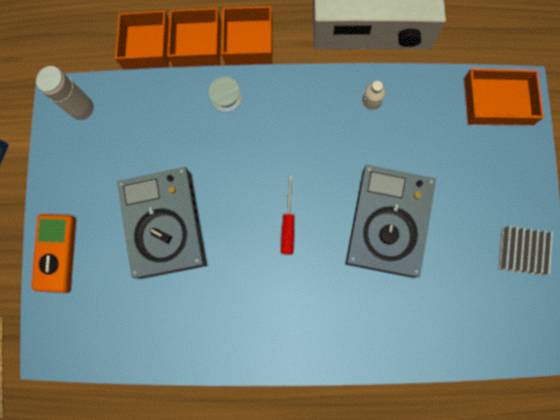

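The arrow knob is in the left module, with its well centred near (161,236) and its tab near (151,211). The round dial is in the right module at (390,234).

Run:
```python
from h import *
im=load('top1'); c=im['frame'][195:275,115:215]
cv2.imwrite('pics/crop1.png',cv2.resize(c,None,fx=7,fy=7,interpolation=cv2.INTER_CUBIC))
```

```text
(no output)
```

View pics/crop1.png

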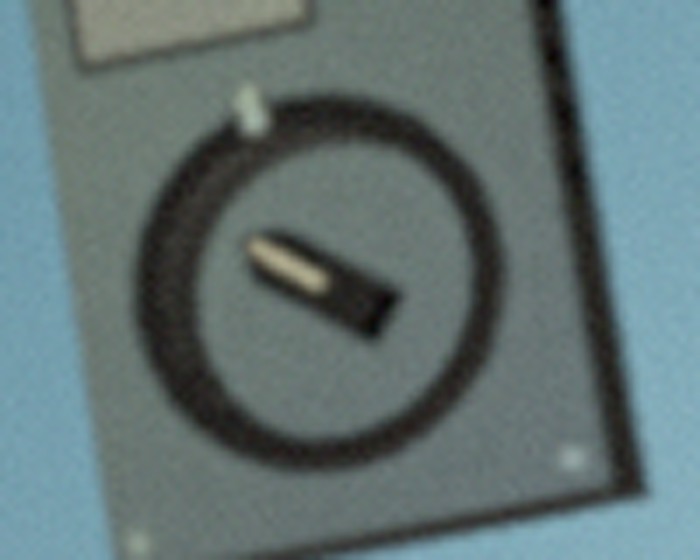

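The ring's outer edge spans crop columns 137–505 and rows 93–468, so its centre is about (321,281). The tab is at (252,112). The arrow's tip is at about (245,238) and its tail at about (388,313).

Run:
```python
from h import *
im=load('top1')
P=lambda x,y,z: at_z(im,115+(x+.5)/7-.5,195+(y+.5)/7-.5,z)
c=np.mean([P(137,285,64),P(505,275,64),P(320,93,64),P(320,468,64)],0)
tab=P(252,112,69);tip=P(245,238,58);tail=P(386,312,58)
an=lambda d:np.degrees(np.arctan2(d[1],d[0]))
print(c,tab,tip,tail); print('tab dir',an(tab-c),np.linalg.norm((tab-c)[:2]),'arrow',an(tip-tail),np.linalg.norm(tip-tail), 'axis from knob',tail+(tip-tail)*15/40)
```

```text
[533.04798318 229.04318572  64.        ] [575.71441005 246.41650924  69.        ] [544.76837482 250.51397777  58.        ] [525.25919102 213.07705878  58.        ]
tab dir 22.15564001687485 46.06795363608197 arrow 62.47501078938677 42.215295291114224 axis from knob [532.57513495 227.1159034   58.        ]
```

```bash
python3 -m crank '{"delta_pos":[[-36,-18,0],[-73,-37,0],[-110,-56,0],[-147,-75,0],[-184,-94,0],[-220,-112,0],[-257,-131,0],[-294,-150,0]],"angular":[[0,0,6],[0,0,12],[0,0,18],[0,0,25],[0,0,32],[0,0,39],[0,0,45],[0,0,50]],"jaw":[1,0.8,0.6,0.45,0.32,0.32,0.32,0.32]}' 20
python3 - <<'E'
from h import *
from scipy.spatial.transform import Rotation as R
s=ctrl.get_state(); r=R.from_euler('xyz',s['eef_rot'],degrees=True)
print(s['eef_rot'],s['gripper_width'],'delta',r.inv().apply(np.array([533,228,200])-s['tool_pos']))
E
```

```text
t: 0.77
tool_pos: [412.2, 344.3, 218.3]
eef_rot: [-180.0, 0.0, 112.9]
force: [0.6, 0.2, -0.6]
gripper_width: 0.55
grip_force: 0.0
[-1.79976290e+02  2.72955563e-03  1.12916616e+02] 0.5500989057797151 delta [-154.12163471   65.99656624   18.31930095]
```

```bash
python3 -m crank '{"delta_pos":[[-25,11,3],[-50,22,6],[-75,33,9],[-100,44,12],[-125,55,15],[-145,62,18],[-154,66,18],[-154,66,18]],"angular":[[0,0,7],[0,0,14],[0,0,21],[0,0,28],[0,0,35],[0,0,42],[0,0,48],[0,0,50.4]],"jaw":[0.32,0.32,0.32,0.32,0.32,0.32,0.32,0.32]}'
python3 -m crank '{"delta_pos":[[0,0,0],[0,0,0],[0,0,0]],"angular":[[0,0,0],[0,0,0],[0,0,0]],"jaw":[0.32,0.32,0.32]}'
python3 - <<'E'
from h import *
snap('wrist','w1')
E
```

```text
t: 1.43
tool_pos: [533.8, 228.2, 199.6]
eef_rot: [-180.0, 0.1, 62.3]
force: [0.0, 0.5, -0.4]
gripper_width: 0.32
grip_force: 0.0
t: 1.68
tool_pos: [532.3, 230.8, 200.4]
eef_rot: [-180.0, 0.0, 63.0]
force: [0.1, 0.6, 0.1]
gripper_width: 0.321
grip_force: 0.0
```

View pics/w1.png

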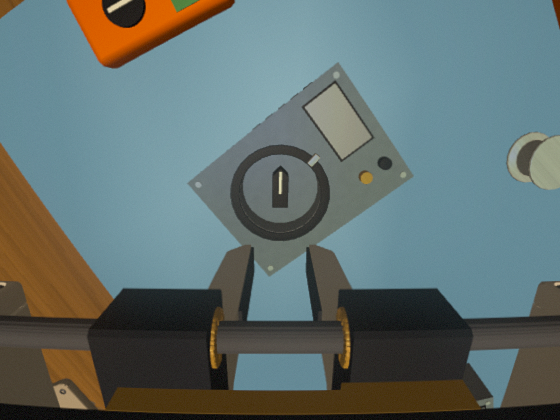

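The knob at (281,187) points straight up in the image, lined up with the jaws. The tab is at (314,160). I'll enlarge it to measure.

Run:
```python
from h import *
im=load('w1'); c=im['frame'][135:250,220:340]
cv2.imwrite('pics/crop2.png',cv2.resize(c,None,fx=5,fy=5,interpolation=cv2.INTER_CUBIC))
```

```text
(no output)
```

View pics/crop2.png

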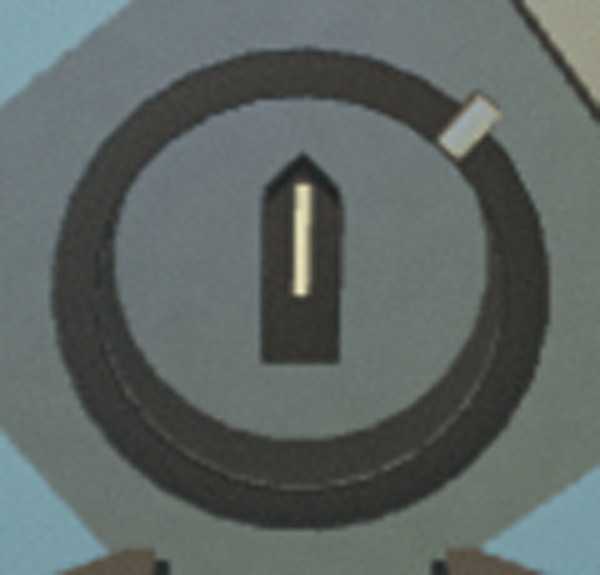

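Crop: the ring centre is about (300,289). The knob's top face runs from its tail at (300,362) to its tip at about (303,180), and the tab centre is about (470,125).

Run:
```python
from h import *
im=load('w1')
P=lambda x,y,z: at_z(im,220+(x+.5)/5-.5,135+(y+.5)/5-.5,z)
c=np.mean([P(51,285,64),P(550,285,64),P(300,48,64),P(300,530,64)],0)
tab=P(470,125,69);tip=P(302.5,178,58);tail=P(300.5,362,58)
an=lambda d:np.degrees(np.arctan2(d[1],d[0]))
print(c,tab,tip,tail); print('tab dir',an(tab-c),np.linalg.norm((tab-c)[:2]),'arrow',an(tip-tail),np.linalg.norm(tip-tail),'axis from knob',tail+(tip-tail)*15/40)
from scipy.spatial.transform import Rotation as R
s=ctrl.get_state(); r=R.from_euler('xyz',s['eef_rot'],degrees=True)
print(s['tool_pos'],s['eef_rot'],'delta',r.inv().apply(np.append(c[:2],38)-s['tool_pos']))
```

```text
[533.36404527 233.27731113  64.        ] [576.88185878 248.88541747  69.        ] [543.52891734 252.23514282  58.        ] [526.06797435 218.86932611  58.        ]
tab dir 19.730888192747294 46.23216495693948 arrow 62.376113763392844 37.65849512636187 axis from knob [532.61582797 231.38150738  58.        ]
[532.3760934  230.87515282 200.54808626] [-1.79988595e+02  6.18049765e-03  6.29473092e+01] delta [  2.60619907  -0.1803108  162.54784518]
```

```bash
python3 -m crank '{"delta_pos":[[1,0,20],[1,0,45],[1,0,70],[1,0,92],[1,0,108],[1,0,118],[1,0,124],[1,0,124]],"angular":[[0,0,0],[0,0,0],[0,0,0],[0,0,0],[0,0,0],[0,0,0],[0,0,0],[0,0,0]],"jaw":[0.32,0.32,0.32,0.32,0.32,0.32,0.32,0.32]}'
python3 -m crank '{"delta_pos":[[0,0,5],[0,0,11],[0,0,17],[0,0,23],[0,0,28],[0,0,33],[0,0,36],[0,0,36]],"angular":[[0,0,0],[0,0,0],[0,0,0],[0,0,0],[0,0,0],[0,0,0],[0,0,0],[0,0,0]],"jaw":[0.32,0.32,0.32,0.32,0.32,0.32,0.32,0.32]}'
```

```text
t: 2.4
tool_pos: [532.4, 231.4, 75.6]
eef_rot: [-179.9, 0.1, 62.9]
force: [-0.3, -0.6, 0.7]
gripper_width: 0.323
grip_force: 0.0
t: 3.07
tool_pos: [532.6, 231.1, 39.6]
eef_rot: [-179.9, 0.1, 62.8]
force: [0.4, 0.2, -0.1]
gripper_width: 0.322
grip_force: 0.0
```

No contact on the way down. Closing gently, then turning clockwise by 42°.

```bash
python3 -m crank '{"delta_pos":[[0,0,0],[0,0,0],[0,0,0],[0,0,0],[0,0,0],[0,0,0]],"angular":[[0,0,0],[0,0,0],[0,0,0],[0,0,0],[0,0,0],[0,0,0]],"jaw":[0.26,0.22,0.18,0.12,0.08,0.08]}' 10
python3 -m crank '{"delta_pos":[[0,0,0],[0,0,0],[0,0,0],[0,0,0],[0,0,0],[0,0,0],[0,0,0],[0,0,0]],"angular":[[0,0,3],[0,0,6],[0,0,9],[0,0,12],[0,0,15],[0,0,18],[0,0,20],[0,0,21]],"jaw":[0.08,0.08,0.08,0.08,0.08,0.08,0.08,0.08]}'
```

```text
t: 3.57
tool_pos: [533.0, 231.7, 41.0]
eef_rot: [-180.0, -0.0, 62.8]
force: [-4.7, 2.3, 5.2]
gripper_width: 0.171
grip_force: 10.0
t: 4.23
tool_pos: [533.0, 231.7, 41.0]
eef_rot: [-180.0, -0.0, 41.7]
force: [-4.7, 1.4, 5.7]
gripper_width: 0.173
grip_force: 10.0
```

```bash
python3 -m crank '{"delta_pos":[[0,0,0],[0,0,0],[0,0,0],[0,0,0],[0,0,0],[0,0,0],[0,0,0],[0,0,0]],"angular":[[0,0,3],[0,0,6],[0,0,9],[0,0,12],[0,0,15],[0,0,18],[0,0,20],[0,0,21]],"jaw":[0.08,0.08,0.08,0.08,0.08,0.08,0.08,0.08]}'
python3 -m crank '{"delta_pos":[[0,0,0],[0,0,0],[0,0,0],[0,0,0],[0,0,0],[0,0,0]],"angular":[[0,0,0],[0,0,0],[0,0,0],[0,0,0],[0,0,0],[0,0,0]],"jaw":[0.08,0.12,0.18,0.25,0.32,0.32]}'
python3 -m crank '{"delta_pos":[[0,0,-3],[0,0,-10],[0,0,-22],[0,0,-40],[0,0,-65],[0,0,-90],[0,0,-120],[0,0,-140]],"angular":[[0,0,0],[0,0,0],[0,0,0],[0,0,0],[0,0,0],[0,0,0],[0,0,0],[0,0,0]],"jaw":[0.32,0.32,0.32,0.32,0.32,0.32,0.32,0.32]}'
python3 -m crank '{"delta_pos":[[0,0,0],[0,0,0],[0,0,0]],"angular":[[0,0,0],[0,0,0],[0,0,0]],"jaw":[0.32,0.32,0.32]}'
python3 - <<'E'
from h import *
im=snap('wrist','w2')
cv2.imwrite('pics/crop3.png',cv2.resize(im['frame'][135:250,220:340],None,fx=5,fy=5,interpolation=cv2.INTER_CUBIC))
E
```

```text
t: 4.9
tool_pos: [533.0, 231.6, 41.0]
eef_rot: [-180.0, 0.0, 20.7]
force: [-4.2, 0.7, 5.7]
gripper_width: 0.173
grip_force: 10.0
t: 5.4
tool_pos: [533.4, 231.2, 40.5]
eef_rot: [180.0, -0.0, 20.8]
force: [-0.3, 0.4, -0.1]
gripper_width: 0.31
grip_force: 0.0
t: 6.07
tool_pos: [534.3, 231.8, 185.3]
eef_rot: [180.0, -0.2, 20.8]
force: [1.1, -0.2, 0.8]
gripper_width: 0.318
grip_force: 0.0
t: 6.32
tool_pos: [533.0, 231.3, 180.7]
eef_rot: [180.0, -0.0, 20.8]
force: [0.1, -0.5, -0.1]
gripper_width: 0.32
grip_force: 0.0
```

View pics/crop3.png

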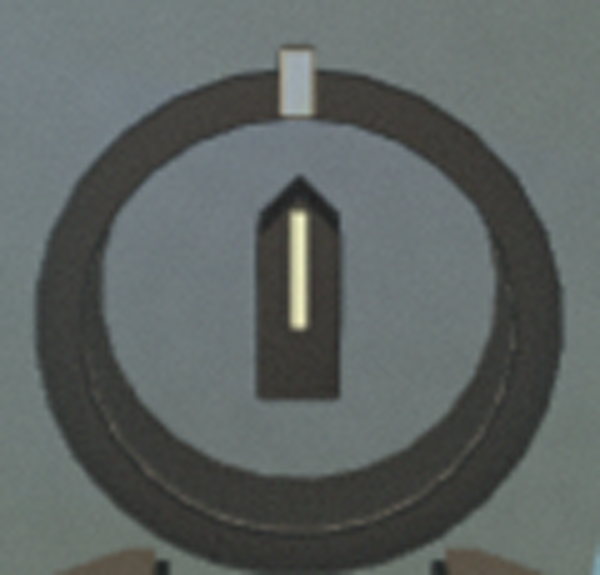

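The arrow's white line, near crop column 298, points straight up at the tab near (297,82). It is aligned to within about 1°, and the gripper is clear.

```bash
python3 -c "
from station import ctrl
print(ctrl.hand_in())"
```

```text
the job is handed in; nothing more can be done
None
```

I turned the arrow knob about 42° clockwise, and the last wrist picture showed it pointing at its tab to within about 1°. The gripper is clear, the arm stayed away from the round dial, and I handed the job in after 6.3 s on the robot's clock; no verdict came back.

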